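# Dim the copy light and put it on standby

## Task

Turn the dimmer with the orange lever anticlockwise (seen from above) all the way down to its end stop; pushing the lever round is enough. Then press the white standby key on the small grey pod gently, just until you feel it click and give way, not on down to the bottom, and let it come back up. Leave the blue dimmer, the film can, the loupe and the film reel as they are.

Things in the scene. Friction and masses are not known exactly. Their poses are not given: they have to be found in the camera images.
- orange_dimmer: Black dimmer box, 100 x 100 mm and 45 mm high, fixed to the desk, carrying the knob with the ORANGE lever. Origin at the centre of its underside, z up; its side facing the robot looks along its own -x. A ring of white dots on its top grows from the smallest dot (minimum, the low stop) clockwise to the largest (maximum).
- orange_dimmer_axis (a point): The knob's vertical axis, at the height of the box top (45 mm above the desk), over the centre of the box.
- orange_knob_tip (a point): Outer end of the orange lever, 45 mm from the knob's axis, at the lever's mid-height, 21 mm above the box top. The knob is a metal disc, 30 mm in radius and 10 mm high, on the box top; the lever is an upright bar across it, 10 mm wide, running from 12 mm behind the axis to 45 mm out, from 8 to 34 mm above the box top. It turns through the whole circle over the box top with nothing in its way but its stops.
- orange_knob (a joint): Angle of the orange knob in rad: 0 at its low (fully anticlockwise) stop, growing clockwise seen from above, 4.6 at the high stop. At 0 the lever points at 2.62 rad anticlockwise from the box's own +x (at seven o'clock for the robot); at q it points at 2.62 - q. It turns against about 0.06 N m of friction (some 2 N at the lever) and stays where it is left; the stops are firm.
- blue_knob (a joint): Angle of the other knob, with the BLUE lever, same make and meaning: to be left alone.
- blue_dimmer: The same kind of dimmer box with the BLUE lever, to be left alone. It may stand on either side.
- blue_knob_tip (a point): Outer end of the blue lever, 45 mm from its axis.
- pod: Grey standby pod, 80 x 80 mm and 30 mm high, fixed to the desk, with a white round key, 30 mm in diameter, in the middle of its top. Origin at the centre of its underside, z up.
- key_top (a point): Centre of the top face of the white key, 14 mm above the pod's top (44 mm above the desk) when up.
- key (a joint): Travel of the white key, pressed straight down, in m: 0 up, 0.008 at the bottom. A dome spring: from about 2.3 N at the start of travel it stiffens to a peak of about 4.4 N near 1.6 mm, then gives way (the click, made at 2.5 mm) to about 3.3 N at 3 mm and 2.2 N near 4.6 mm, and stiffens again, to about 5 N at 6.5 mm and 7 N before the bottom. It springs back up when let go.
- film_can: Round metal film can, 100 mm in diameter and 26 mm high, loose, 0.35 kg. Origin at the centre of its underside. A bystander.
- loupe: Black magnifier, 48 mm in diameter and 44 mm high, loose, standing on the desk. Origin at the centre of its underside. A bystander.
- film_reel: Small yellow film reel lying flat, 70 mm in diameter and 22 mm high, loose. Origin at the centre of its underside. A bystander.
Mind the look-alikes: they are no part of the job. What is shaped like the orange_dimmer but green or red is not meant.

How it is judged:
On the way, in this order (a step that is already met when the one before it is completed fails the run):
1. the orange dimmer is at its low end stop (value of joint orange_knob below 0.08 rad), for 0.2 s.
2. the white key is pressed past its click (2.5 mm), with the dimmer still down (value of joint key above 0.0025 m and value of joint orange_knob below 0.08 rad).
At the end, for the whole second after the job is handed in: The orange knob is within 0.08 rad of its low stop, the white key has come back up (within 1 mm), the blue lever's tip is within 9 mm, and the film can, loupe and reel within 20 mm, of where they started and at rest (value of joint orange_knob below 0.08 rad and value of joint key below 0.001 m and distance of blue_knob_tip from where it was at the start of the episode below 0.009 m and distance of each of film_can, loupe, film_reel from where it was at the start of the episode below 0.02 m and linear speed of each of film_can, loupe, film_reel below 0.02 m/s); the robot touches nothing.
It fails at once if the key is clicked before the orange dimmer is down (value of joint key above 0.0025 m and value of joint orange_knob above 0.08 rad).
It fails at once if the key is pressed on towards the bottom, past 6.5 mm (value of joint key above 0.0065 m).
It fails at once if the blue lever is turned (its tip moved over 9 mm) (distance of blue_knob_tip from where it was at the start of the episode above 0.009 m).
It fails at once if the film can, the loupe or the film reel is shoved over 20 mm or tipped (distance of any of film_can, loupe, film_reel from where it was at the start of the episode above 0.02 m or angle between any of film_can, loupe, film_reel's own z axis and vertical above 0.35 rad).
It also fails if it takes over 59 s, if anything falls off the work surface, if the arm or the gripper's body presses on something with over 40 N, if the wrist force passes 120 N, or if a joint passes its speed limit or range.

## Robot

A 6-joint arm with a two-finger parallel gripper is mounted at the origin on the work surface. World frame = base frame: x ahead of the robot, y to its left, z up, the work surface at z = 0. Lengths are in m, angles in rad, forces in N, time in s.
With the tool pointing down it reaches from about 0.3 to 1 m from the base axis. Payload 5.1 kg.
Tool frame: the origin (TCP) lies midway between the tips of the shut fingers; the grasp point (between the pads) lies 19 mm behind it (arm.hold_point_z is the distance from the TCP to the grasp point, in m); z points along the fingers, y is the line along which they close (so a half turn about z gives the same grasp; the last joint's range is limited). The gripper opens to 95 mm and grips with 3 to 60 N. Pads are 20 mm wide; open, the fingers measure 119 mm over their backs; the gripper's body (75 mm by 180 mm) begins 59 mm behind the grasp point.
Start: joints at [1.122, 0.124, 1.65, -0, 1.367, -0.083], TCP at [0.233, 0.607, 0.215] pointing down, gripper open.
Joint ranges: [-2.61, 2.61], [-1.02, 2.33], [0.03, 2.71], [-1.35, 4.49], [0.32, 2.68], [-2.91, 2.91]. Speed limits (rad/s): [2.57, 2.57, 3.14, 3.14, 3.14, 3.14].

## Interface

Orientations are given as a unit quaternion [x, y, z, w].
In Python, from bench import arm gives the robot as it stands.
- The arm moves only by the tool step_arm, never from a script. Its argument "targets" is a list of rows, each an object with "xyz": the shift along the tool's x, y, z scaled (see below), a list of three; "turn": the turn, a rotation vector about the tool's x, y, z scaled (see below), a list of three. A call has 1 to 8 rows; each row shifts and turns the commanded pose from where the row before left it, along the tool's axes as they then stand; what a row does not reach is not made up. The controller multiplies each number of a shift by 0.02 m and each number of a turn by 120 degrees. A row lasts 1/8 s, in which the tool goes at most 62.5 mm and 10.7 degrees, less where a joint would pass 70% of its speed; a pose out of reach is approached as far as the arm can. A call with a number of a shift or a turn outside -1 to 1 is refused whole. A call with a gripper value outside its range is refused whole. "gripper" is the gripper command: -1 is shut, 1 is fully open, values between are in proportion, set as the call begins (left out, the last holds). The fingers move at their own pace and stop on an object; the grip force is fixed at half the most. Time passes only in rows, so rows that do not move let the fingers close. It gives the time, the measured TCP pose, the force, the opening and the grip force at its end, in the units of the state.
- arm.read_state(): the state, without advancing time (a new reading comes with each control period).
- arm.capture(name): name is "scene" or "top" or "wrist"; returns a dict with "frame" (384x512x3 uint8, red, green, blue), "z_map" (384x512 float32, m along the optical axis (not along the pixel's ray), 0 where there is no reading), "fx", "fy", "cx", "cy" (pixels), "camera_from_world" (4x4, takes a point from world to camera coordinates). Camera axes: x right, y up, looking along -z (the intrinsics and any distortion apply to the point x, -y, -z); pixel columns grow to the right and rows downward; lengths in m; the calibration is good to about 2 mm. A picture is of the moment at which its call begins.
- arm.hand_in(): hands the job in; it is judged then, once.
Trained networks look in a picture, given as the dict that the camera call returned (one of the last four; its "shot" number tells which), for a name from the list of things; names that differ only in an ending like _2 or _b are one class to them, and where a whole thing is asked for, a point or a joint stands for the part that bears it (a point fixed in the world has none). Each returns a list of dicts, best first, with "conf" (0 to 1); they miss things now and then, are a little off and sometimes report something else, mostly with a low value. They report only what shows in the picture. A call takes as long as a camera call. They do not tell look-alikes from the thing itself.
- arm.silhouettes(picture, name): "mask" (384x512 bool, what is visible of it).
- arm.landmark_of(picture, name): "at" ([x, y, z] in m, in world coordinates, good to about 4 mm: a listed point, or the origin of a listed thing).
The state is a dict: "t": time; "joint_pos": joint angles; "dq": joint speeds; "tau": joint torques, N m; "eef_pos": TCP position; "eef_rot": TCP orientation; "contact_force": force on the tool from outside, world axes, zero at the start; "moment": the same for the moment, N m; "finger_gap": finger opening in m; "gripper_force": force on a finger pad.
Only numpy, scipy, OpenCV 4.12 (cv2) and the standard library are available. Lean on these libraries where they do the work, as an engineer would, in place of code of your own. Each camera call takes 0.05 s, during which the arm holds its last target. There are 200 camera calls.

## Working session

There is one attempt and no reset: what is moved stays moved. The work goes in short steps, Python scripts to look and compute and a tool call to move; the robot and the scene stay as the last step left them, time stands still between calls to the robot, and variables do not carry over. Pictures are saved under pics/ and viewed, at most 10 in all, crops included, and the job is handed in when it is done.

Besides the shell and the picture viewer there is one more tool, called after ">>>" as a command line: name --argument value ..., lists and objects as JSON in quotes. step_arm: Moves the arm, as the interface text tells. Its arguments: {"type":"object","properties":{"targets":{"type":"array","items":{"type":"object","properties":{"xyz":{"type":"array","items":{"type":"number","minimum":-1,"maximum":1}},"turn":{"type":"array","items":{"type":"number","minimum":-1,"maximum":1}}}}},"gripper":{"type":"number"}},"required":["targets"]}

```bash
mkdir -p pics; cat > h.py <<'E'
import numpy as np, cv2
from bench import arm
from scipy.spatial.transform import Rotation as R
def save(p,n,crop=None,s=1):
    f=p["frame"][:,:,::-1]
    if crop: f=f[crop[1]:crop[3],crop[0]:crop[2]]
    cv2.imwrite("pics/"+n,cv2.resize(f,None,fx=s,fy=s,interpolation=cv2.INTER_CUBIC))
def pix(p,w):
    c=p["camera_from_world"]@np.r_[w,1]; return np.array([p["cx"]+p["fx"]*c[0]/-c[2],p["cy"]+p["fy"]*-c[1]/-c[2]])
def world(p,u,v,z=None):
    d=p["z_map"][int(v),int(u)]
    T=np.linalg.inv(p["camera_from_world"])
    r=np.array([(u-p["cx"])/p["fx"],-(v-p["cy"])/p["fy"],-1])
    if z is None: return (T@np.r_[r*d,1])[:3]
    o=T[:3,3]; k=T[:3,:3]@r; return o+k*(z-o[2])/k[2]
E
python3 - <<'E'
from h import *
for c in ["top","scene"]:
    p=arm.capture(c); save(p,c+"1.png",s=1.5)
    for n in ["orange_dimmer","orange_dimmer_axis","orange_knob_tip","blue_dimmer","blue_knob_tip","pod","key_top","film_can","loupe","film_reel"]:
        for d in arm.landmark_of(p,n)[:4]: print(c,n,round(d["conf"],2),np.round(d["at"],3),pix(p,d["at"]).round())
s=arm.read_state(); print(s["t"],s["eef_pos"],s["eef_rot"],s["contact_force"],R.from_quat(s["eef_rot"]).as_matrix().round(3))
E
```

```text
top orange_dimmer 0.9 [ 0.418  0.363 -0.006] [119. 247.]
top orange_dimmer 0.66 [ 0.455  0.186 -0.001] [189. 231.]
top orange_dimmer 0.66 [ 0.642  0.306 -0.   ] [144. 159.]
top orange_dimmer_axis 0.93 [0.419 0.364 0.043] [112. 246.]
top orange_dimmer_axis 0.71 [0.459 0.193 0.042] [183. 229.]
top orange_dimmer_axis 0.69 [0.637 0.303 0.042] [141. 157.]
top orange_knob_tip 0.78 [0.609 0.344 0.062] [121. 167.]
top orange_knob_tip 0.77 [0.494 0.202 0.067] [179. 213.]
top blue_dimmer 0.64 [ 0.459 -0.187  0.006] [337. 228.]
top blue_knob_tip 0.72 [ 0.469 -0.141  0.066] [323. 222.]
top blue_knob_tip 0.41 [ 0.722 -0.186 -0.002] [332. 128.]
top pod 0.63 [ 0.59  -0.003  0.   ] [263. 178.]
top key_top 0.48 [ 0.591 -0.006  0.043] [265. 174.]
top film_can 0.63 [ 0.392 -0.034 -0.005] [276. 256.]
top film_can 0.17 [0.457 0.189 0.042] [185. 229.]
top loupe 0.86 [0.669 0.171 0.005] [195. 148.]
top film_reel 0.92 [ 0.72  -0.188 -0.001] [333. 128.]
scene orange_dimmer 0.87 [0.639 0.307 0.002] [344. 251.]
scene orange_dimmer 0.78 [0.459 0.188 0.   ] [312. 192.]
scene orange_dimmer 0.68 [ 0.418  0.365 -0.
[... 338 characters left out ...]
_tip 0.6 [0.502 0.198 0.068] [314. 185.]
scene orange_knob_tip 0.58 [0.607 0.344 0.06 ] [365. 231.]
scene blue_dimmer 0.87 [ 0.456 -0.188 -0.002] [192. 165.]
scene blue_knob_tip 0.76 [ 0.466 -0.142  0.063] [202. 153.]
scene pod 0.66 [ 0.588 -0.001  0.   ] [234. 209.]
scene key_top 0.51 [ 0.591 -0.005  0.049] [231. 196.]
scene film_can 0.64 [ 0.393 -0.028 -0.002] [248. 163.]
scene loupe 0.61 [ 0.672  0.178 -0.002] [289. 249.]
scene film_reel 0.81 [ 0.722 -0.191  0.002] [147. 227.]
1.1 [0.2325507  0.60696458 0.21465616] [ 1.81891028e-01  9.83318694e-01 -1.14685724e-06  1.14464165e-05] [-0.3313757   0.93605689 -0.73007933] [[-0.934  0.358  0.   ]
 [ 0.358  0.934 -0.   ]
 [-0.     0.    -1.   ]]
```

View pics/top1.png

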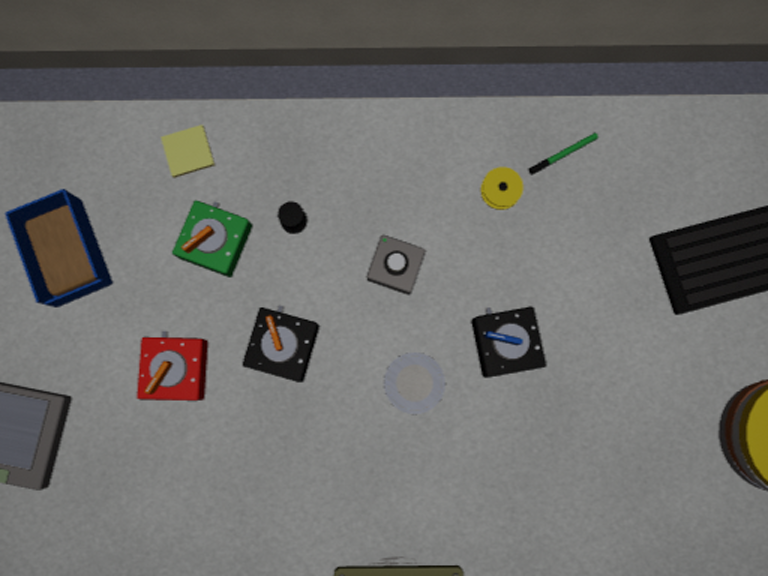

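View pics/scene1.png

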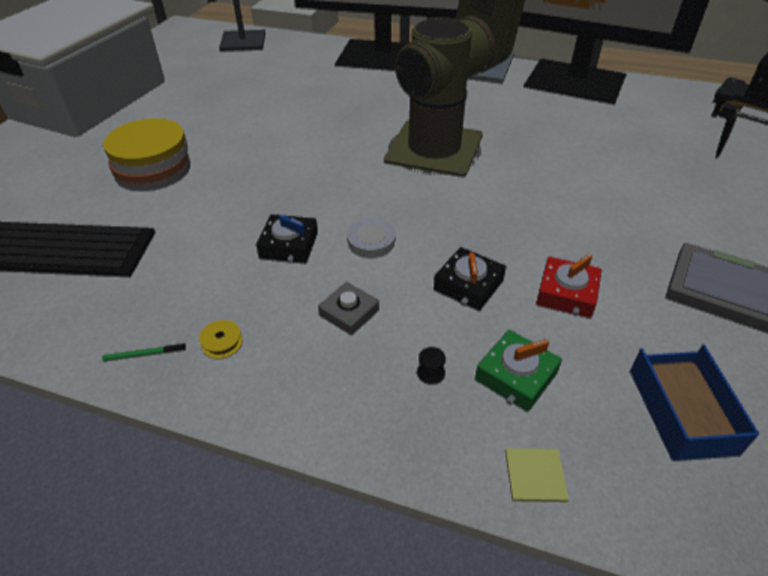

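Candidates for the orange dimmer in the 1.5x top picture are the black box (281,343), the red box (172,368) and the green box (212,238). All three carry orange levers, but only the one at (281,343) is black, so it fits. The blue-lever box is at (509,341), the pod at (397,263), the can at (415,383), the reel at (502,187) and the loupe at (292,217). I'll confirm with a crop and measure the lever and box yaw.

```bash
python3 - <<'E'
from h import *
p=arm.capture("top"); save(p,"crop.png",(80,120,300,280),3.5)
hsv=cv2.cvtColor(p["frame"],cv2.COLOR_RGB2HSV)
c=(187,229)
m=np.zeros((384,512),bool); m[200:258,158:216]=1
o=m&(hsv[...,0]>5)&(hsv[...,0]<22)&(hsv[...,1]>120)
P=np.array([world(p,u,v) for v,u in zip(*np.nonzero(o))]); P=P[P[:,2]>.07]
mu=P.mean(0); w=np.linalg.svd(P[:,:2]-mu[:2])[2][0]; pr=(P[:,:2]-mu[:2])@w
print(len(P),mu,w,mu[:2]+w*pr.min(),mu[:2]+w*pr.max(),np.arctan2(w[1],w[0]))
for d in arm.silhouettes(p,"orange_dimmer"):
    v,u=np.nonzero(d["mask"]); Q=np.array([world(p,a,b) for b,a in zip(v,u)]); Q=Q[(Q[:,2]>.04)&(Q[:,2]<.06)]
    r=cv2.minAreaRect((Q[:,:2]*1000).astype(np.float32)); print(d["conf"],r)
E
```

```text
89 [0.47104167 0.18951474 0.07802181] [-0.9580426  -0.28662586] [0.49971549 0.19809333] [0.44581906 0.18196867] -2.850889587086314
0.87 ((419.11181640625, 362.21875), (100.2742919921875, 98.94532012939453), 87.57266998291016)
0.64 ((457.0871276855469, 185.33628845214844), (99.57414245605469, 99.69760131835938), 73.9595718383789)
0.63 ((637.0897827148438, 303.81475830078125), (98.57197570800781, 99.2015380859375), 68.9984130859375)
```

View pics/crop.png

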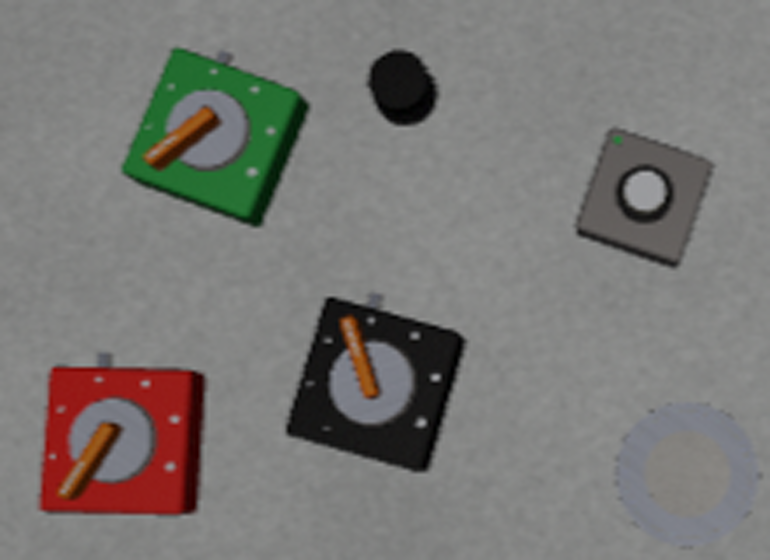

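>>> step_arm --gripper -1 --targets '[{"turn":[0,0,-0.0874]},{"turn":[0,0,-0.0874]},{"xyz":[0,0,0]}]'

```text
$.targets[0]: bad value
```

The crop confirms it: black box at crop (375,385), orange lever pointing up and slightly left, smallest dot at lower left (325,428). The lever is at about 17° in the world, the box yaw is about -16°, and the low stop is at about 134°.

>>> step_arm --gripper -1 --targets '[{"xyz":[0,0,0],"turn":[0,0,-0.0874]},{"xyz":[0,0,0],"turn":[0,0,-0.0874]},{"xyz":[0,0,0],"turn":[0,0,0]}]'

```text
t: 1.58
eef_pos: [0.2325, 0.607, 0.2147]
eef_rot: [0.001, 1.0, 0.0, -0.0]
contact_force: [0.5, 0.2, 0.2]
finger_gap: 0.0705
gripper_force: 0.0
```

>>> step_arm --targets '[{"xyz":[-0.6,-1,0],"turn":[0,0,0]},{"xyz":[-0.6,-1,0],"turn":[0,0,0]},{"xyz":[-0.6,-1,0],"turn":[0,0,0]},{"xyz":[-0.6,-1,0],"turn":[0,0,0]},{"xyz":[-0.6,-1,0],"turn":[0,0,0]},{"xyz":[-0.6,-1,0],"turn":[0,0,0]},{"xyz":[-0.6,-1,0],"turn":[0,0,0]},{"xyz":[-0.6,-1,0],"turn":[0,0,0]}]'

```text
t: 2.58
eef_pos: [0.3293, 0.4456, 0.2147]
eef_rot: [-0.0, 1.0, 0.0, 0.0]
contact_force: [1.0, -0.4, 0.0]
finger_gap: 0.0003
gripper_force: 0.0
```

>>> step_arm --targets '[{"xyz":[-0.6,-1,0],"turn":[0,0,0]},{"xyz":[-0.6,-1,0],"turn":[0,0,0]},{"xyz":[-0.6,-1,0],"turn":[0,0,0]},{"xyz":[-0.6,-1,0],"turn":[0,0,0]},{"xyz":[-0.6,-1,0],"turn":[0,0,0]},{"xyz":[-0.6,-1,0],"turn":[0,0,0]},{"xyz":[-0.6,-1,0],"turn":[0,0,0]},{"xyz":[-0.6,-1,0],"turn":[0,0,0]}]'

```text
t: 3.58
eef_pos: [0.4251, 0.2856, 0.2147]
eef_rot: [-0.0, 1.0, 0.0, 0.0]
contact_force: [-0.4, -0.3, -0.4]
finger_gap: 0.0006
gripper_force: 0.0
```

>>> step_arm --targets '[{"xyz":[-0.6,-1,0],"turn":[0,0,0]},{"xyz":[-0.6,-1,0],"turn":[0,0,0]},{"xyz":[-0.6,-1,0],"turn":[0,0,0]},{"xyz":[-0.6,-1,0],"turn":[0,0,0]},{"xyz":[-0.6,-1,0],"turn":[0,0,0]},{"xyz":[-0.6,-1,0],"turn":[0,0,0]},{"xyz":[0,0,0],"turn":[0,0,0]}]'

```text
t: 4.45
eef_pos: [0.4971, 0.1655, 0.2147]
eef_rot: [0.001, 1.0, 0.0, 0.0]
contact_force: [0.3, -0.5, 0.2]
finger_gap: 0.0007
gripper_force: 0.0
```

```bash
python3 - <<'E'
from h import *
p=arm.capture("wrist"); save(p,"w1.png",s=1.5)
for n in ["orange_dimmer_axis","orange_knob_tip"]:
    for d in arm.landmark_of(p,n): print(n,d)
print(arm.read_state()["eef_pos"],pix(p,arm.read_state()["eef_pos"]))
E
```

```text
orange_dimmer_axis {'at': [0.4212, 0.3623, 0.0432], 'conf': 0.92}
orange_dimmer_axis {'at': [0.4549, 0.1873, 0.0468], 'conf': 0.9}
orange_dimmer_axis {'at': [0.6379, 0.3065, 0.0428], 'conf': 0.8}
orange_knob_tip {'at': [0.6054, 0.3413, 0.0648], 'conf': 0.79}
orange_knob_tip {'at': [0.3794, 0.3883, 0.0658], 'conf': 0.7}
orange_knob_tip {'at': [0.4968, 0.2001, 0.0695], 'conf': 0.63}
[0.49633364 0.16711617 0.21464198] [256.80625255 229.35482397]
```

View pics/w1.png

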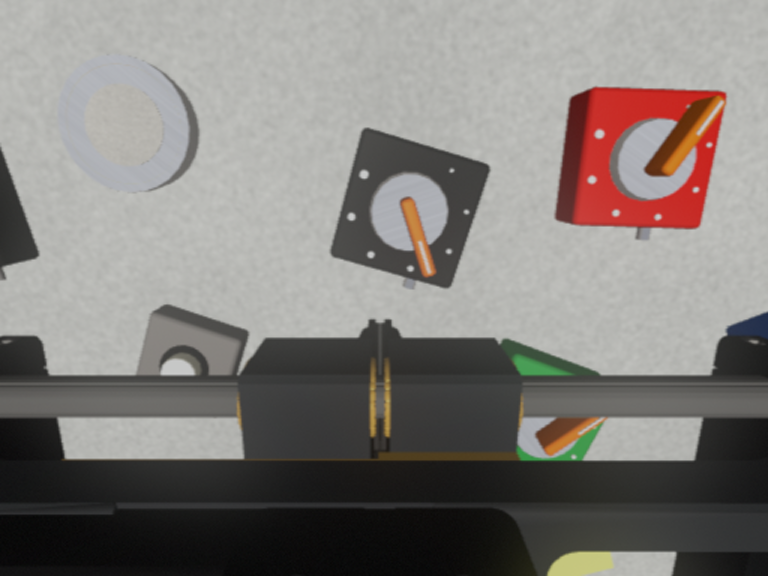

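The wrist picture shows the black dimmer at (410,210) with its lever down to (430,275). The shut fingertips are at (380,330), on the lever's clockwise side. I'll descend to z ≈ 0.062.

>>> step_arm --targets '[{"xyz":[0,0,1],"turn":[0,0,0]},{"xyz":[0,0,1],"turn":[0,0,0]},{"xyz":[0,0,1],"turn":[0,0,0]},{"xyz":[0,0,1],"turn":[0,0,0]},{"xyz":[0,0,1],"turn":[0,0,0]},{"xyz":[0,0,1],"turn":[0,0,0]},{"xyz":[0,0,1],"turn":[0,0,0]},{"xyz":[0,0,0.6],"turn":[0,0,0]}]'

```text
t: 5.6
eef_pos: [0.4959, 0.1668, 0.0608]
eef_rot: [-0.0, 1.0, -0.0, -0.001]
contact_force: [-0.0, -0.1, 0.1]
finger_gap: 0.0003
gripper_force: 0.0
```

```bash
python3 - <<'E'
import numpy as np
# tool path: lever angle th, radius 36, offset 17 on the clockwise side; unit rows (tool x=-dx, y=dy)
prev=np.array([.497,.1665]); A=np.array([.4565,.186])
for th in list(range(17,138,8))+[137]:
    t=np.radians(th); p=A+.036*np.array([np.cos(t),np.sin(t)])+.014*np.array([np.sin(t),-np.cos(t)])
    d=(p-prev)/.02; print(th,p.round(4),(-d[0]).round(2),d[1].round(2)); prev=p
E
```

```text
17 [0.495  0.1831] 0.1 0.83
25 [0.495  0.1885] -0.0 0.27
33 [0.4943 0.1939] 0.04 0.27
41 [0.4929 0.1991] 0.07 0.26
49 [0.4907 0.204 ] 0.11 0.25
57 [0.4878 0.2086] 0.14 0.23
65 [0.4844 0.2127] 0.17 0.21
73 [0.4804 0.2163] 0.2 0.18
81 [0.476  0.2194] 0.22 0.15
89 [0.4711 0.2218] 0.24 0.12
97 [0.466  0.2234] 0.26 0.08
105 [0.4607 0.2244] 0.27 0.05
113 [0.4553 0.2246] 0.27 0.01
121 [0.45   0.2241] 0.27 -0.03
129 [0.4447 0.2228] 0.26 -0.06
137 [0.4397 0.2208] 0.25 -0.1
137 [0.4397 0.2208] -0.0 0.0
```

>>> step_arm --targets '[{"xyz":[0.05,0.8,0],"turn":[0,0,0]},{"xyz":[0,0.27,0],"turn":[0,0,0]},{"xyz":[0.04,0.27,0],"turn":[0,0,0]},{"xyz":[0.07,0.26,0],"turn":[0,0,0]},{"xyz":[0.11,0.25,0],"turn":[0,0,0]},{"xyz":[0.14,0.23,0],"turn":[0,0,0]},{"xyz":[0.17,0.21,0],"turn":[0,0,0]},{"xyz":[0.2,0.18,0],"turn":[0,0,0]}]'

```text
t: 6.6
eef_pos: [0.481, 0.2168, 0.0628]
eef_rot: [-0.0, 1.0, 0.0, 0.0]
contact_force: [1.3, -1.7, -0.5]
finger_gap: 0.0004
gripper_force: 0.9
```

>>> step_arm --targets '[{"xyz":[0.22,0.15,0],"turn":[0,0,0]},{"xyz":[0.24,0.12,0],"turn":[0,0,0]},{"xyz":[0.26,0.08,0],"turn":[0,0,0]},{"xyz":[0.27,0.05,0],"turn":[0,0,0]},{"xyz":[0.27,0.01,0],"turn":[0,0,0]}]'

```text
t: 7.22
eef_pos: [0.4557, 0.2249, 0.0629]
eef_rot: [-0.0, 1.0, 0.0, 0.0]
contact_force: [3.3, -0.1, 0.6]
finger_gap: 0.0006
gripper_force: 1.1
```

```bash
python3 - <<'E'
from h import *
p=arm.capture("top"); save(p,"t2.png",(140,180,300,280),4.5)
s=arm.read_state(); print(s["eef_pos"],s["contact_force"])
E
```

```text
[0.45491711 0.22490974 0.06268463] [1.85256929 0.21582937 1.47389103]
```

View pics/t2.png

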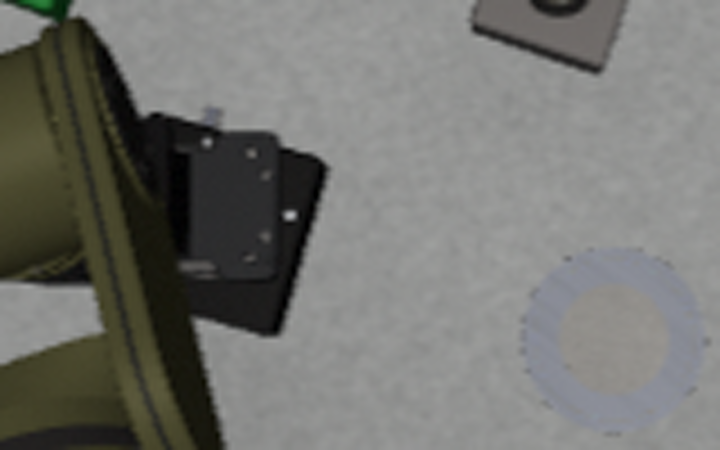

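The arm hides the lever in this view, but about 2–3 N of reaction shows it is being pushed. I'll continue gently until the force rises.

>>> step_arm --targets '[{"xyz":[0.27,-0.03,0],"turn":[0,0,0]},{"xyz":[0.26,-0.06,0],"turn":[0,0,0]}]'

```text
t: 7.52
eef_pos: [0.4457, 0.2232, 0.0629]
eef_rot: [-0.0, 1.0, 0.001, 0.001]
contact_force: [9.9, 2.0, -2.8]
finger_gap: 0.0005
gripper_force: 4.6
```

>>> step_arm --targets '[{"xyz":[0.13,-0.05,0],"turn":[0,0,0]}]'

```text
t: 7.65
eef_pos: [0.4454, 0.2231, 0.0636]
eef_rot: [0.0, 1.0, 0.002, 0.004]
contact_force: [13.7, 5.5, -6.7]
finger_gap: 0.0002
gripper_force: 6.4
```

>>> step_arm --targets '[{"xyz":[0.12,-0.06,0],"turn":[0,0,0]}]'

```text
t: 7.78
eef_pos: [0.4449, 0.2229, 0.0642]
eef_rot: [0.0, 1.0, 0.003, 0.007]
contact_force: [18.2, 8.8, -9.8]
finger_gap: 0.0004
gripper_force: 9.3
```

>>> step_arm --targets '[{"xyz":[0.1,-0.07,0],"turn":[0,0,0]}]'

```text
t: 7.9
eef_pos: [0.4446, 0.2227, 0.0648]
eef_rot: [0.0, 1.0, 0.005, 0.009]
contact_force: [22.8, 13.4, -14.2]
finger_gap: 0.0007
gripper_force: 12.1
```

The force rises firmly with almost no motion, so the lever is at its stop. I'll hold briefly, back off, lift and check.

>>> step_arm --targets '[{"xyz":[0,0,0],"turn":[0,0,0]},{"xyz":[0,0,0],"turn":[0,0,0]},{"xyz":[-0.6,0.6,0],"turn":[0,0,0]},{"xyz":[-0.6,0.6,0],"turn":[0,0,0]},{"xyz":[0,0,-1],"turn":[0,0,0]},{"xyz":[0,0,-1],"turn":[0,0,0]},{"xyz":[0,0,-1],"turn":[0,0,0]}]'

```text
t: 8.78
eef_pos: [0.4616, 0.2434, 0.1225]
eef_rot: [-0.0, 1.0, -0.0, -0.001]
contact_force: [0.2, 0.3, 0.4]
finger_gap: 0.0005
gripper_force: 0.0
```

>>> step_arm --targets '[{"xyz":[-1,-1,0],"turn":[0,0,0]},{"xyz":[-1,-1,0],"turn":[0,0,0]},{"xyz":[-1,-1,0],"turn":[0,0,0]},{"xyz":[-0.2,-1,0],"turn":[0,0,0]},{"xyz":[0,-1,0],"turn":[0,0,0]},{"xyz":[0,-1,0],"turn":[0,0,0]},{"xyz":[0,-1,0],"turn":[0,0,0]},{"xyz":[0,-1,0],"turn":[0,0,0]}]'

```text
t: 9.78
eef_pos: [0.5259, 0.082, 0.1228]
eef_rot: [-0.0, 1.0, 0.0, 0.0]
contact_force: [-0.3, 0.1, -0.4]
finger_gap: 0.0007
gripper_force: 0.0
```

```bash
python3 - <<'E'
from h import *
p=arm.capture("wrist"); save(p,"w2.png",s=1.5)
for n in ["orange_dimmer_axis","orange_knob_tip","key_top","pod"]:
    for d in arm.landmark_of(p,n)[:3]: print(n,d)
for c in ["top","scene"]:
    q=arm.capture(c)
    for n in ["orange_knob_tip","key_top"]:
        for d in arm.landmark_of(q,n)[:3]: print(c,n,d)
    if c=="top":
        hsv=cv2.cvtColor(q["frame"],cv2.COLOR_RGB2HSV)
        m=np.zeros((384,512),bool); m[200:258,158:216]=1
        o=m&(hsv[...,0]>5)&(hsv[...,0]<22)&(hsv[...,1]>120)
        P=np.array([world(q,u,v) for v,u in zip(*np.nonzero(o))]); print(len(P))
        if len(P)>10:
            P=P[P[:,2]>.07];mu=P.mean(0); w=np.linalg.svd(P[:,:2]-mu[:2])[2][0]; pr=(P[:,:2]-mu[:2])@w
            print(mu,mu[:2]+w*pr.min(),mu[:2]+w*pr.max(),np.arctan2(w[1],w[0]))
s=arm.read_state();print(s["eef_pos"],s["contact_force"])
E
```

```text
orange_dimmer_axis {'at': [0.4533, 0.1857, 0.0433], 'conf': 0.57}
orange_dimmer_axis {'at': [0.4238, 0.216, 0.0674], 'conf': 0.5}
orange_knob_tip {'at': [0.4228, 0.2218, 0.0664], 'conf': 0.78}
top orange_knob_tip {'at': [0.3805, 0.3888, 0.0588], 'conf': 0.93}
top orange_knob_tip {'at': [0.4217, 0.2218, 0.0684], 'conf': 0.45}
29
[0.42942103 0.20831586 0.10117737] [0.41485145 0.13140844] [0.43122333 0.21782949] 1.383571910774648
scene orange_knob_tip {'at': [0.6084, 0.3432, 0.0617], 'conf': 0.62}
scene orange_knob_tip {'at': [0.4263, 0.2178, 0.0649], 'conf': 0.6}
scene key_top {'at': [0.5902, -0.0055, 0.0499], 'conf': 0.42}
[0.52623789 0.08371563 0.12261026] [-0.88861526 -1.31019008  0.13611499]
```

View pics/w2.png

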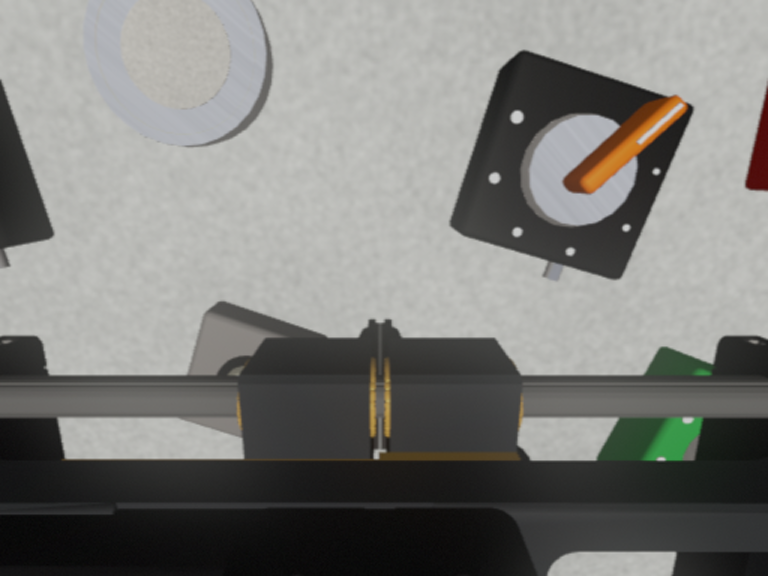

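The lever now lies over the smallest dot at (680,105), measured at about 133°, which is the low stop. Next is the key at about (0.590,-0.004).

>>> step_arm --targets '[{"xyz":[-0.8,-1,0],"turn":[0,0,0]},{"xyz":[-0.8,-1,0],"turn":[0,0,0]},{"xyz":[-0.8,-1,0],"turn":[0,0,0]},{"xyz":[-0.8,-1,0],"turn":[0,0,0]},{"xyz":[0,-0.35,0],"turn":[0,0,0]},{"xyz":[0,0,1],"turn":[0,0,0]},{"xyz":[0,0,1],"turn":[0,0,0]},{"xyz":[0,0,1],"turn":[0,0,0]}]'

```text
t: 11.32
eef_pos: [0.589, -0.0031, 0.0602]
eef_rot: [-0.001, 1.0, 0.0, -0.001]
contact_force: [-0.1, -0.2, -1.2]
finger_gap: 0.0002
gripper_force: 0.0
```

>>> step_arm --targets '[{"xyz":[0,0,0.5],"turn":[0,0,0]},{"xyz":[0,0,0],"turn":[0,0,0]}]'

```text
t: 11.58
eef_pos: [0.5893, -0.0034, 0.0512]
eef_rot: [-0.0, 1.0, 0.0, -0.001]
contact_force: [0.4, -0.4, 0.4]
finger_gap: 0.0006
gripper_force: 0.0
```

```bash
python3 - <<'E'
from h import *
p=arm.capture("scene"); save(p,"s3.png",(180,150,290,240),6)
s=arm.read_state();print(s["t"],s["eef_pos"],s["contact_force"])
E
```

```text
11.625 [ 0.59020368 -0.00351809  0.05234533] [-0.16757244 -1.35729777  0.18795034]
```

View pics/s3.png

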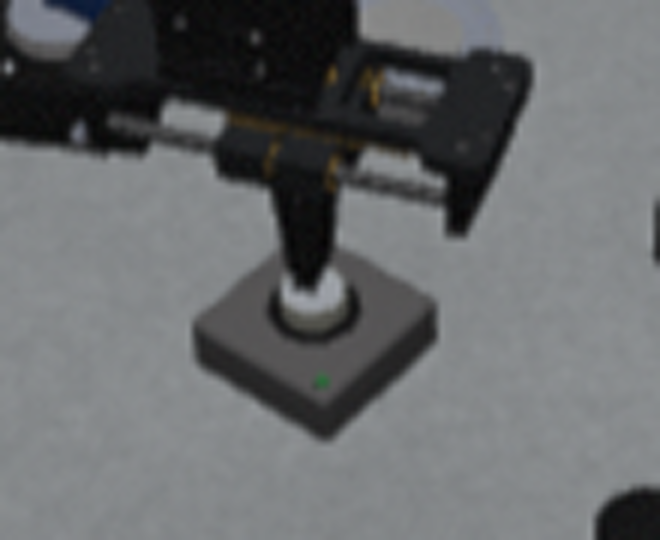

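The fingertips are centred over the white key, at crop (312,285). I'll lower in small steps and watch the force.

>>> step_arm --targets '[{"xyz":[0,0,0.15],"turn":[0,0,0]},{"xyz":[0,0,0.1],"turn":[0,0,0]},{"xyz":[0,0,0],"turn":[0,0,0]}]'

```text
t: 12.0
eef_pos: [0.5904, -0.0037, 0.0478]
eef_rot: [-0.0, 1.0, -0.0, 0.0]
contact_force: [-1.1, -0.3, -0.5]
finger_gap: 0.0004
gripper_force: 0.0
```

>>> step_arm --targets '[{"xyz":[0,0,0.05],"turn":[0,0,0]},{"xyz":[0,0,0],"turn":[0,0,0]}]'

```text
t: 12.25
eef_pos: [0.5903, -0.0037, 0.0467]
eef_rot: [-0.0, 1.0, -0.0, 0.0]
contact_force: [0.4, 0.1, 0.1]
finger_gap: 0.0004
gripper_force: 0.0
```

>>> step_arm --targets '[{"xyz":[0,0,0.05],"turn":[0,0,0]},{"xyz":[0,0,0],"turn":[0,0,0]}]'

```text
t: 12.5
eef_pos: [0.5902, -0.0037, 0.0455]
eef_rot: [-0.0, 1.0, -0.0, -0.0]
contact_force: [-0.4, -1.2, 0.2]
finger_gap: 0.0007
gripper_force: 0.0
```

>>> step_arm --targets '[{"xyz":[0,0,0.05],"turn":[0,0,0]},{"xyz":[0,0,0],"turn":[0,0,0]}]'

```text
t: 12.75
eef_pos: [0.5902, -0.0037, 0.0445]
eef_rot: [-0.0, 1.0, 0.0, -0.0]
contact_force: [0.3, 0.1, -0.3]
finger_gap: 0.0002
gripper_force: 0.0
```

>>> step_arm --targets '[{"xyz":[0,0,0.05],"turn":[0,0,0]},{"xyz":[0,0,0],"turn":[0,0,0]}]'

```text
t: 13.0
eef_pos: [0.5904, -0.0037, 0.044]
eef_rot: [-0.0, 1.0, -0.0, -0.0]
contact_force: [-1.2, 0.5, 2.9]
finger_gap: 0.0005
gripper_force: 1.4
```

>>> step_arm --targets '[{"xyz":[0,0,0.03],"turn":[0,0,0]},{"xyz":[0,0,0],"turn":[0,0,0]}]'

```text
t: 13.25
eef_pos: [0.5904, -0.0037, 0.0433]
eef_rot: [-0.0, 1.0, -0.0, 0.0]
contact_force: [-1.2, 0.5, 5.0]
finger_gap: 0.0004
gripper_force: 2.0
```

>>> step_arm --targets '[{"xyz":[0,0,0.03],"turn":[0,0,0]},{"xyz":[0,0,0],"turn":[0,0,0]}]'

```text
t: 13.5
eef_pos: [0.5904, -0.0037, 0.0426]
eef_rot: [-0.0, 1.0, -0.0, 0.0]
contact_force: [-2.0, 0.2, 5.3]
finger_gap: 0.0003
gripper_force: 2.2
```

>>> step_arm --targets '[{"xyz":[0,0,0.03],"turn":[0,0,0]},{"xyz":[0,0,0],"turn":[0,0,0]}]'

```text
t: 13.75
eef_pos: [0.5904, -0.0037, 0.0418]
eef_rot: [-0.0, 1.0, -0.0, 0.0]
contact_force: [-1.4, 1.2, 3.5]
finger_gap: 0.0007
gripper_force: 2.0
```

>>> step_arm --targets '[{"xyz":[0,0,0.03],"turn":[0,0,0]},{"xyz":[0,0,0],"turn":[0,0,0]}]'

```text
t: 14.0
eef_pos: [0.5904, -0.0037, 0.0411]
eef_rot: [-0.0, 1.0, -0.0, 0.0]
contact_force: [-0.8, -0.4, 3.1]
finger_gap: 0.0004
gripper_force: 1.6
```

>>> step_arm --targets '[{"xyz":[0,0,0.03],"turn":[0,0,0]},{"xyz":[0,0,0],"turn":[0,0,0]}]'

```text
t: 14.25
eef_pos: [0.5904, -0.0037, 0.0405]
eef_rot: [-0.0, 1.0, -0.0, 0.0]
contact_force: [-0.3, 0.3, 2.7]
finger_gap: 0.0005
gripper_force: 1.2
```

>>> step_arm --targets '[{"xyz":[0,0,0.02],"turn":[0,0,0]},{"xyz":[0,0,0],"turn":[0,0,0]}]'

```text
t: 14.5
eef_pos: [0.5904, -0.0037, 0.0402]
eef_rot: [-0.0, 1.0, -0.0, 0.0]
contact_force: [-0.2, 1.5, 1.4]
finger_gap: 0.0006
gripper_force: 1.1
```

The force peaked and then fell to about 2.2 N, so the key has clicked at roughly 4 mm of travel. I'll lift off and check.

>>> step_arm --targets '[{"xyz":[0,0,-0.2],"turn":[0,0,0]},{"xyz":[0,0,-0.5],"turn":[0,0,0]},{"xyz":[0,0,-1],"turn":[0,0,0]},{"xyz":[0,0,-1],"turn":[0,0,0]},{"xyz":[0,0,-1],"turn":[0,0,0]},{"xyz":[0,0,-1],"turn":[0,0,0]},{"xyz":[0,0,0],"turn":[0,0,0]},{"xyz":[0,0,0],"turn":[0,0,0]}]'

```text
t: 15.5
eef_pos: [0.5899, -0.0037, 0.1338]
eef_rot: [-0.0, 1.0, 0.0, -0.0]
contact_force: [-0.4, -0.0, 0.3]
finger_gap: 0.0009
gripper_force: 0.0
```

```bash
python3 - <<'E'
from h import *
p=arm.capture("scene"); save(p,"s4.png",s=1.5)
for n in ["orange_knob_tip","blue_knob_tip","key_top","film_can","loupe","film_reel"]:
    for d in arm.landmark_of(p,n)[:3]: print(n,np.round(d["at"],3))
print(arm.read_state()["contact_force"])
E
```

```text
orange_knob_tip [0.383 0.387 0.063]
orange_knob_tip [0.423 0.219 0.068]
orange_knob_tip [0.609 0.342 0.063]
blue_knob_tip [ 0.466 -0.141  0.065]
key_top [ 0.589 -0.001  0.05 ]
film_can [ 0.392 -0.032 -0.001]
loupe [ 0.674  0.176 -0.001]
film_reel [ 0.722 -0.189 -0.001]
[ 0.73922813  0.0874841  -0.13453779]
```

View pics/s4.png

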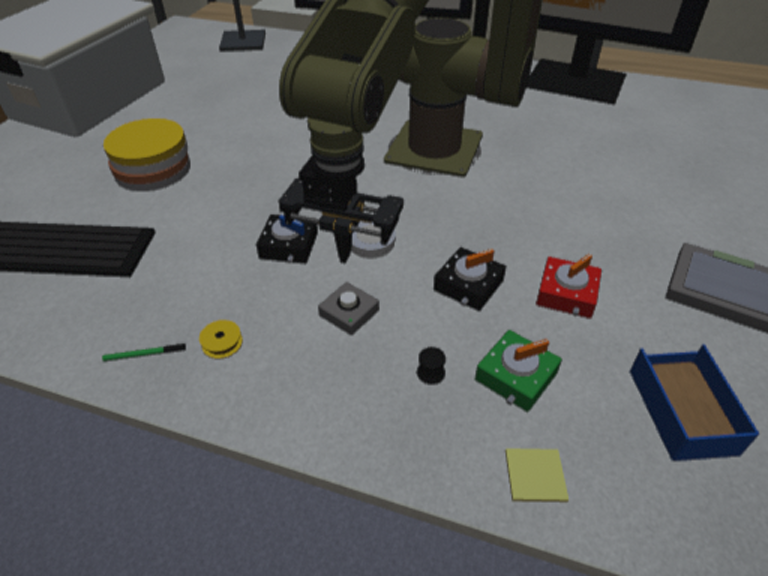

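The key is back up at (347,299), the orange lever is at its low stop at (480,260), the bystanders haven't moved, and the arm is clear of everything.

```bash
python3 -c "
from bench import arm; print(arm.hand_in())"
```

```text
the job is handed in; nothing more can be done
None
```

The job is handed in, with no verdict returned: the orange dimmer is at its low stop, the key was pressed past its click to about 4 mm and has come back up, and the blue dimmer, film can, loupe and reel are where they started.

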